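# Hold the crate's spring gate wide open

### The job

The torch has to come out of the bench crate through its barred gate, so hold the gate open for me. Squeeze the red catch fully together first, then the yellow catch, and leave both squeezed in; swing the gate towards you past its click stop until it stands about square to the crate's front, and finish there while still holding it, since it springs back if let go. Do not disturb the torch in the crate or the loose things beside it.

Things in the scene. Friction and masses are not known exactly. Their poses are not given: they have to be found in the camera images.
- crate: open-topped plywood and aluminium crate fixed to the bench, 165 mm deep (x), 270 mm wide (y), 110 mm high. Origin: on the bench under the middle of the closed gate; +x points into the crate, away from the gate, +y to the left seen from the gate's side. An aluminium rail 70 mm deep along the top of the front carries the two catches. A 6 mm steel sill plate lies in front of the gate
- red_catch: red squeeze catch on the front rail. Origin: its middle, 110 mm over the bench, axes as the crate's. Two upright red finger tabs, 28 mm (x) by 7 mm (y), reach 6 to 46 mm above the origin, outer faces 30 mm either side of it along y; squeezed, each moves in up to 18 mm. Base below 74 mm wide, 4 mm high. Arms reach 53 mm to -x, 18 to 26 mm up, teeth block gate. Place left or right varies
- yellow_catch: yellow squeeze catch on the front rail. Origin: its middle, 110 mm over the bench, axes as the crate's. Two upright yellow finger tabs, 28 mm (x) by 7 mm (y), reach 6 to 46 mm above the origin, outer faces 30 mm either side of it along y; squeezed, each moves in up to 18 mm. Base below 74 mm wide, 4 mm high. Arms reach 53 mm to -x, 18 to 26 mm up, teeth block gate. Place left or right varies
- red_left (a joint): how far the left (+y) half of the red catch is squeezed in, m: 0 out (start 0 to 0.002), stop 0.018; it slides along the crate's y axis towards the catch's middle (-y), about 2.5 N of friction, no spring: it stays where it is left. Its tooth is clear of the gate from 0.010
- red_right (a joint): how far the right (-y) half of the red catch is squeezed in, m: 0 out (start 0 to 0.002), stop 0.018; it slides along the crate's y axis towards the catch's middle (+y), about 2.5 N of friction, no spring: it stays where it is left. Its tooth is clear of the gate from 0.010
- yellow_left (a joint): how far the left (+y) half of the yellow catch is squeezed in, m: 0 out (start 0 to 0.002), stop 0.018; it slides along the crate's y axis towards the catch's middle (-y), about 2.5 N of friction, no spring: it stays where it is left. Its tooth is clear of the gate from 0.010
- yellow_right (a joint): how far the right (-y) half of the yellow catch is squeezed in, m: 0 out (start 0 to 0.002), stop 0.018; it slides along the crate's y axis towards the catch's middle (+y), about 2.5 N of friction, no spring: it stays where it is left. Its tooth is clear of the gate from 0.010
- gate: barred steel gate in the crate's front, 222 mm wide, 12 mm thick, 12 to 104 mm above the bench, with keeper tabs to 125 mm; both catches lock it. Origin: on the hinge axis at bench height; y points along the gate to its free edge, x through it (-x is the outside); it turns with the gate
- gate_swing (a joint): opening angle of the gate, rad: 0 shut, 1.57 square to the crate's front, stop at 1.7. Swings out to the crate's -x side, counterclockwise from above. A spring pulls it shut (0.07 N m shut, 0.45 at 1.4 rad). A sprung ball in the sill makes a click stop between 0.65 and 0.85 rad (0.6 N m more to pass it); let go beyond it, the gate springs back onto it (0.7 to 0.85) or shut
- gate_post (a point): middle of the grip length of the gate's upright black round post, 16 mm in diameter, to pinch from above: grip length 104 to 154 mm above the bench, top at 165 mm. It stands on the gate, 55 mm in front of it, 115 mm along it from the hinge (127 mm from the axis), on an 8 mm bracket
- gate_hinge (a point): point on the gate's upright hinge axis, at the right (-y) front corner of the crate, 100 mm above the bench
- torch: black hand torch, 37x144x37 mm, lying on the crate's floor; leave alone
- tape_measure: yellow and black tape measure, 42x84x64 mm, standing left of the crate; leave alone
- teal_pot: small blue-grey open pot, 76x76x48 mm, on the bench left of the crate; leave alone
- screwdriver: screwdriver with a red handle, 210 mm long, on the bench right of the crate; leave alone

How it is judged:
On the way, in this order (a step that is already met when the one before it is completed fails the run):
1. the red catch is squeezed: both halves in by more than 10 mm (value of joint each of red_left, red_right above 0.01 m), for 0.1 s.
2. then the yellow catch is squeezed: both halves in by more than 10 mm, the red one still in (all of step 1 and value of joint each of yellow_left, yellow_right above 0.01 m), for 0.1 s.
3. then the gate is swung past its click stop (beyond 0.95 rad) (value of joint gate_swing above 0.95 rad), for 0.1 s.
At the end, for the whole second after the job is handed in: the gate stands still, open by more than 1.25 rad, held there by the fingers (more than 1 N on the gate), and all four catch halves are still in by more than 10 mm (all of step 2 and value of joint gate_swing above 1.25 rad and velocity of joint gate_swing between -0.15 and 0.15 rad/s and contact force between the fingers and gate above 1 N); the arm keeps its last pose, push and grip.
It fails at once if the torch is disturbed (moved more than 25 mm) (distance of torch from where it was at the start of the episode above 0.025 m).
It fails at once if the tape measure is disturbed (moved more than 25 mm) (distance of tape_measure from where it was at the start of the episode above 0.025 m).
It fails at once if the blue-grey pot is disturbed (moved more than 25 mm) (distance of teal_pot from where it was at the start of the episode above 0.025 m).
It fails at once if the screwdriver is disturbed (moved more than 25 mm) (distance of screwdriver from where it was at the start of the episode above 0.025 m).
It also fails if it takes over 51 s, if anything falls off the work surface, if the arm or the gripper's body presses on something with over 40 N, if the wrist force passes 120 N, or if a joint passes its speed limit or range.

### The arm

A 6-joint arm with a two-finger parallel gripper is mounted at the origin on a cart in front of the work surface, level with it; the furniture and walls round the work are solid. World frame = base frame: x ahead of the robot, y to its left, z up, the work surface at z = 0. Lengths are in m, angles in rad, forces in N, time in s.
With the tool pointing down it reaches from about 0.35 to 1 m from the base axis. Payload 7.1 kg.
Tool frame: the origin (TCP) lies between the finger pads; the fingertips stand 22 mm ahead of it and the grasp point (between the pads) lies 3 mm ahead of it; z points along the fingers, y is the line along which they close (so a half turn about z gives the same grasp; the last joint's range is limited). The gripper opens to 85 mm and grips with 20 to 120 N. Pads are 22 mm wide; open, the fingers measure 114 mm over their backs; the gripper's body (76 mm by 85 mm) begins 54 mm behind the grasp point. The pads swing forward as they close: fully open they stand 13 mm farther back than shut.
Start: joints at [-1.358, 0.423, 1.63, -0, 1.089, -0.019], TCP at [0.144, -0.608, 0.253] pointing down, gripper open.
Joint ranges: [-3, 3], [-0.9, 2.11], [0.09, 2.58], [-1.31, 4.45], [0.11, 2.69], [-2.54, 2.54]. Speed limits (rad/s): [2.39, 2.39, 3.01, 3.14, 3.14, 3.14].

### API

Orientations are given as a rotation vector (axis times angle).
In Python, from rig import manip gives the robot as it stands. The module is installed in compiled form; this text tells all that it offers. Calls block until the motion is done:
- manip.move_to(position, orientation): joint-space move of the TCP to a pose.
- manip.servo_line(position, orientation=None, rate=0.15): straight line of the TCP; orientation=None keeps the orientation; rate is the mean speed in m/s.
- manip.set_joints(angles): joint-space move.
- manip.command_gripper(opening, f_grip=None): finger opening in m; f_grip is the grip in N (None keeps the last); returns when the fingers have stopped.
- manip.hold(seconds).
- manip.solve_ik(position, orientation): joint angles nearest the present ones, or None.
- manip.camera(name): name is "scene" or "top"; returns a dict with "image" (384x512x3 uint8, red, green, blue), "fx", "fy", "cx", "cy" (pixels), "cam_to_world" (4x4, takes a point from camera to world coordinates). Camera axes: x right, y down, z forward; pixel columns grow to the right and rows downward; lengths in m; the calibration is good to about 2 mm. A picture is of the moment at which its call begins. There is no depth.
A pose or a line that the arm cannot do raises manip.IKError and nothing moves.
- manip.sign_off(): hands the job in; it is judged then, once.
Readings, each from a call of its own:
- manip.get_time(): time.
- manip.get_joint_positions(): joint angles.
- manip.get_joint_vel(): joint speeds.
- manip.get_tau(): joint torques, N m.
- manip.get_position(): TCP position.
- manip.get_ee_rot(): TCP orientation.
- manip.get_contact_force(): force on the tool from outside, world axes, zero at the start.
- manip.get_torque(): the same for the moment, N m.
- manip.get_width(): finger opening in m.
- manip.get_grip_force(): force on a finger pad.
Only numpy, scipy, OpenCV 4.12 (cv2) and the standard library are available. Lean on these libraries where they do the work, as an engineer would, in place of code of your own. Each camera call takes 0.05 s, during which the arm holds its last target. There are 200 camera calls.

## Working session

There is one attempt and no reset: what is moved stays moved. The work goes in short steps, each a Python script; the robot and the scene stay as the last script left them, time stands still between calls to the robot, and variables do not carry over. Pictures are saved under pics/ and viewed, at most 10 in all, crops included, and the job is handed in when it is done.

```bash
mkdir -p pics
python3 - <<'E'
from rig import manip
import cv2,numpy as np
for n in("top","scene"):
    c=manip.camera(n); cv2.imwrite(f"pics/{n}0.png",cv2.resize(c["image"][:,:,::-1],(800,600),interpolation=cv2.INTER_CUBIC))
    np.savez(f"{n}.npz",**c); print(n,c["fx"],c["fy"],c["cx"],c["cy"],np.round(c["cam_to_world"],3).tolist())
print(manip.get_ee_rot(),manip.get_time())
E
```

```text
top 402.89019933639435 402.89019933639435 259.4899245177133 195.4252276916561 [[-0.018, -0.999, 0.034, 0.568], [-1.0, 0.017, -0.022, -0.12], [0.021, -0.034, -0.999, 1.062], [0.0, 0.0, 0.0, 1.0]]
scene 436.4891367995355 436.4891367995355 259.322648534086 188.87152477603078 [[0.922, -0.297, 0.249, 0.351], [-0.387, -0.732, 0.561, -0.732], [0.016, -0.613, -0.79, 0.924], [0.0, 0.0, 0.0, 1.0]]
[-3.11910545e+00 -3.63110609e-01  2.24781445e-04] 0.1
```

View pics/top0.png

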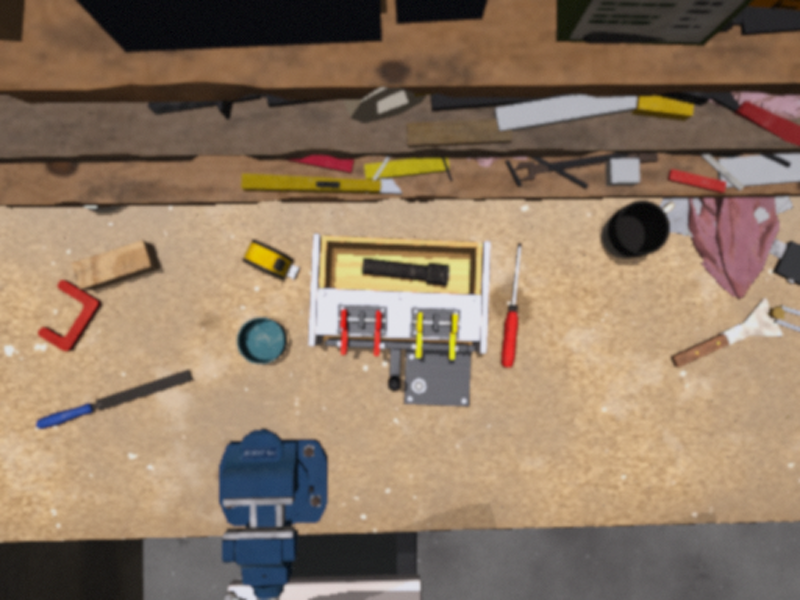

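View pics/scene0.png

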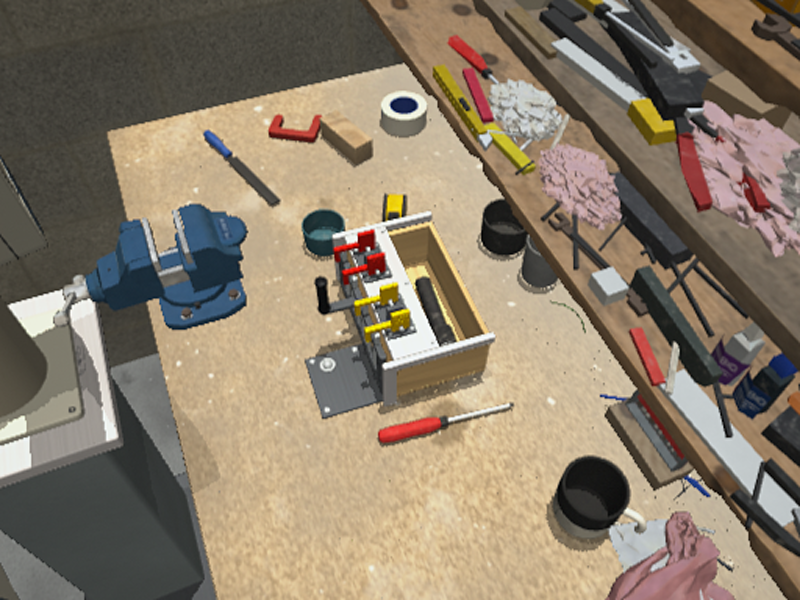

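The top view shows the crate at about (400,295), red catch left (345–378,330), yellow right (420–455,335), and post at (394,382). A vise stands at (270,480). I'll zoom in to pick features.

Run:
```python
import cv2,numpy as np
for n,(x,y,w,h) in {"top":(195,145,133,100),"scene":(190,125,150,112)}.items():
    im=np.load(n+".npz")["image"][y:y+h,x:x+w,::-1]
    im=cv2.resize(im,(800,600),interpolation=cv2.INTER_CUBIC)
    for k in range(0,w,10):
        cv2.putText(im,str(x+k),(int(k*800/w),10),0,.35,(255,0,255),1); cv2.line(im,(int(k*800/w),12),(int(k*800/w),18),(255,0,255),1)
    for k in range(0,h,10): cv2.putText(im,str(y+k),(0,int(k*600/h)+4),0,.35,(255,0,255),1)
    cv2.imwrite(f"pics/{n}1.png",im)
```

```text
(no output)
```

View pics/top1.png

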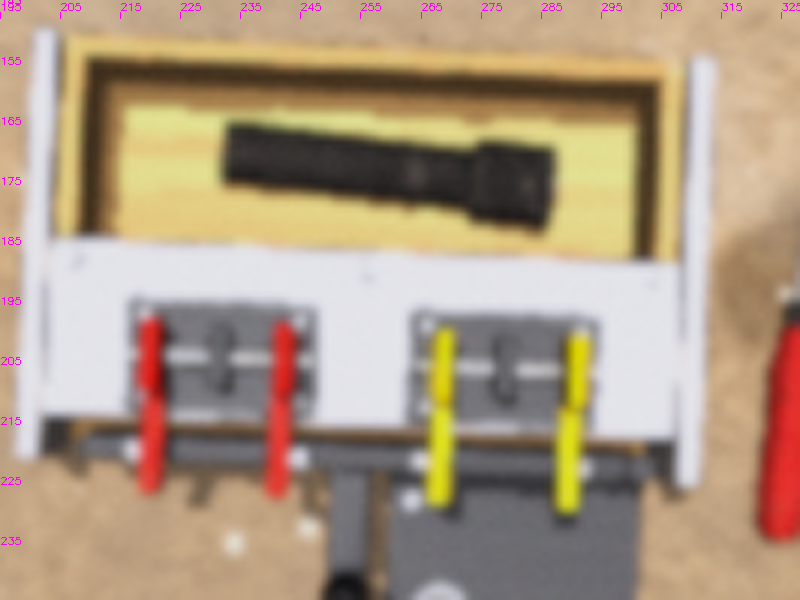

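View pics/scene1.png

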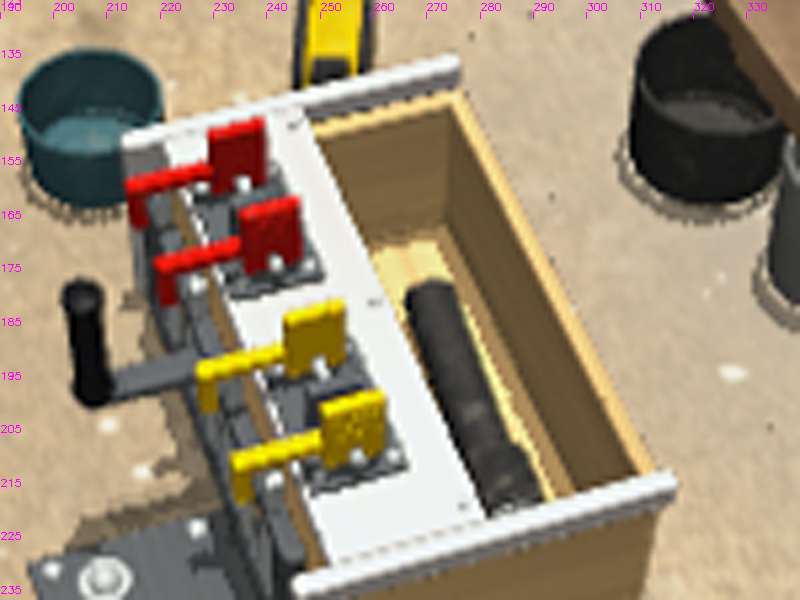

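Top crop: the tab tops are centred at about (147.5,355), (284,359) red and (445,366), (581.5,371) yellow; the post cap is at about (345,590). In the scene crop, the tabs' upper edges and the post cap at (83,292) are clear. I'll compute the poses from these.

```bash
cat > geo.py <<'E'
import numpy as np
C={n:dict(np.load(f"{n}.npz")) for n in("top","scene")}
CR={"top":(195,145,800/133,6.),"scene":(190,125,800/150,600/112)}
def ray(n,u,v,crop=True):
    c=C[n]
    if crop:
        x,y,sx,sy=CR[n]; u=x+(u+.5)/sx-.5; v=y+(v+.5)/sy-.5
    T=c["cam_to_world"]; d=T[:3,:3]@[(u-c["cx"])/c["fx"],(v-c["cy"])/c["fy"],1]
    return T[:3,3],d
def atz(n,u,v,z,crop=True):
    o,d=ray(n,u,v,crop); return o+d*(z-o[2])/d[2]
def proj(n,p):
    c=C[n]; q=np.linalg.inv(c["cam_to_world"])@np.r_[p,1]
    u=c["fx"]*q[0]/q[2]+c["cx"]; v=c["fy"]*q[1]/q[2]+c["cy"]
    x,y,sx,sy=CR[n]; return np.round([(u-x+.5)*sx-.5,(v-y+.5)*sy-.5],0)
E
python3 - <<'E'
from geo import *
np.set_printoptions(precision=4,suppress=True)
tabs=[atz("top",u,v,.156) for u,v in((147.5,355),(284,359),(445,366),(581.5,371))]
for t in tabs: print(t)
P=np.array(tabs); a=np.polyfit(P[:,1],P[:,0],1)[0]; yaw=-np.arctan(a); print("yaw",yaw)
# side rails (z .11): left panel ends, right panel ends
L=[atz("top",u,v,.11) for u,v in((47,30),(29,457),(704,60),(687,488))]; print(np.array(L))
print("yaw rails",[np.arctan2(*(L[i]-L[i+1])[[1,0]]) for i in(0,2)])
print("post top",atz("top",252.0-.2,244.3-.2,.165,False), atz("scene",83,292,.165))
ex=np.array([np.cos(yaw),np.sin(yaw),0]);ey=np.array([-ex[1],ex[0],0])
for t in tabs: print("scene upper -y edge", [proj("scene",t+s*.014*ex-.0035*ey) for s in(-1,1)])
E
```

```text
[ 0.5821 -0.0489  0.156 ]
[ 0.5797 -0.0997  0.156 ]
[ 0.576  -0.1598  0.156 ]
[ 0.5732 -0.2109  0.156 ]
yaw -0.05553634974989365
[[ 0.7116 -0.0076  0.11  ]
 [ 0.5436  0.0016  0.11  ]
 [ 0.6958 -0.2665  0.11  ]
 [ 0.5267 -0.256   0.11  ]]
yaw rails [np.float64(-0.05488787752285984), np.float64(-0.06201875423918805)]
post top [ 0.4912 -0.1206  0.165 ] [ 0.489  -0.1217  0.165 ]
scene upper -y edge [array([203., 140.]), array([262., 125.])]
scene upper -y edge [array([238., 222.]), array([299., 206.])]
scene upper -y edge [array([281., 325.]), array([343., 308.])]
scene upper -y edge [array([320., 419.]), array([385., 401.])]
```

```bash
cat > h.py <<'E'
import numpy as np
from scipy.spatial.transform import Rotation as Ro
from rig import manip
YAW=-.057
RED=np.array([.581,-.0743]);YEL=np.array([.5746,-.1853]);POST=np.array([.490,-.1212])
HINGE=POST-np.array([[np.cos(YAW),-np.sin(YAW)],[np.sin(YAW),np.cos(YAW)]])@[-.055,.115]
def ori(a):  # tool pointing down, fingers closing along world direction at angle a
    y=np.array([np.cos(a),np.sin(a),0]);z=np.array([0,0,-1.])
    return Ro.from_matrix(np.c_[np.cross(y,z),y,z]).as_rotvec()
E
python3 - <<'E'
from h import *
np.set_printoptions(precision=2,suppress=True)
y=Ro.from_rotvec(manip.get_ee_rot()).as_matrix(); print("tool y now",y[:,1],"hinge",HINGE)
for s in(1,-1):
    o=ori(YAW+s*np.pi/2)
    print(s,manip.solve_ik([*RED,.148],o),manip.solve_ik([*YEL,.148],o))
    for th in(0,.7,1.45):
        d=POST-HINGE; p=HINGE+Ro.from_rotvec([0,0,th]).apply([*d,0])[:2]
        print("  ",th,p,manip.solve_ik([*p,.135],ori(YAW+s*np.pi/2+th)))
E
```

```text
tool y now [ 0.23 -0.97 -0.  ] hinge [ 0.54 -0.24]
1 [-0.15  0.5   1.79 -0.    0.85 -1.66] [-0.33  0.53  1.75 -0.    0.87 -1.85]
   0 [ 0.49 -0.12] [-0.27  0.43  1.97 -0.    0.74 -1.78]
   0.7 [ 0.43 -0.18] None
   1.45 [ 0.42 -0.27] None
-1 [-0.15  0.5   1.79 -0.    0.85  1.48] [-0.33  0.53  1.75 -0.    0.87  1.3 ]
   0 [ 0.49 -0.12] [-0.27  0.43  1.97 -0.    0.74  1.36]
   0.7 [ 0.43 -0.18] [-0.43  0.38  2.06  0.    0.7   0.5 ]
   1.45 [ 0.42 -0.27] [-0.61  0.42  1.99 -0.    0.73 -0.43]
```

Run:
```python
from h import *
import cv2
o=ori(YAW-np.pi/2)
manip.move_to([*RED,.25],o)
manip.servo_line([*RED,.148],rate=.1)
print(manip.get_contact_force(),manip.get_time())
manip.command_gripper(.026,f_grip=20)
print(manip.get_width(),manip.get_grip_force(),manip.get_contact_force(),manip.get_time())
manip.command_gripper(.085)
manip.servo_line([*RED,.23],rate=.15)
manip.move_to([*POST,.33],o)
a=manip.camera("top")["image"];b=manip.camera("scene")["image"]
f=lambda i,x,y:cv2.resize(i[y:y+112,x:x+150,::-1],(400,300),interpolation=cv2.INTER_CUBIC)
cv2.imwrite("pics/r.png",np.vstack([f(a,190,140),f(b,190,125)]));print(manip.get_time())
```

```text
[-1.22981453 -1.39655286  0.46880208] 3.7167
0.02595584528980444 2.4726976454257965 [1.2278477  0.25379388 3.34915363] 4.3167
6.35
```

View pics/r.png

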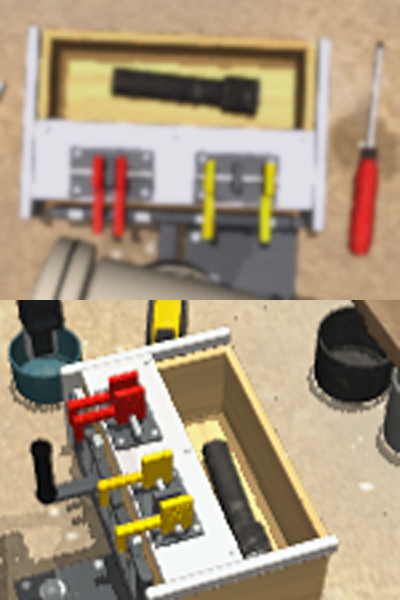

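The red tabs are now close together (98 and 120, centre about 110 in the top half), so both halves are in evenly. Yellow is next, then the post grasp.

Run:
```python
from h import *
import cv2
o=ori(YAW-np.pi/2)
manip.move_to([*YEL,.24],o)
manip.servo_line([*YEL,.148],rate=.1)
manip.command_gripper(.026,f_grip=20)
print(manip.get_width(),manip.get_grip_force(),manip.get_contact_force(),manip.get_time())
manip.command_gripper(.085)
manip.servo_line([*YEL,.25],rate=.15)
a=manip.camera("top")["image"]
manip.move_to([*POST,.25],o)
manip.command_gripper(.05)
manip.servo_line([*POST,.135],rate=.08)
print(manip.get_contact_force())
b=manip.camera("scene")["image"]; a2=manip.camera("top")["image"]
manip.command_gripper(.0,f_grip=60)
print(manip.get_width(),manip.get_grip_force(),manip.get_contact_force(),manip.get_time())
c=manip.camera("scene")["image"]
f=lambda i,x,y:cv2.resize(i[y:y+112,x:x+150,::-1],(400,300),interpolation=cv2.INTER_CUBIC)
cv2.imwrite("pics/y.png",np.vstack([np.hstack([f(a,190,140),f(a2,190,140)]),np.hstack([f(b,170,125),f(c,170,125)])]))
```

```text
0.02596449977749921 2.3420368507504463 [1.56323449 0.07115777 3.34341457] 8.6333
[ 0.70233399 -0.66139136  0.2769718 ]
0.014674230558733523 58.331049035768956 [-0.69992446 -0.11598215  4.68317659] 13.1583
```

View pics/y.png

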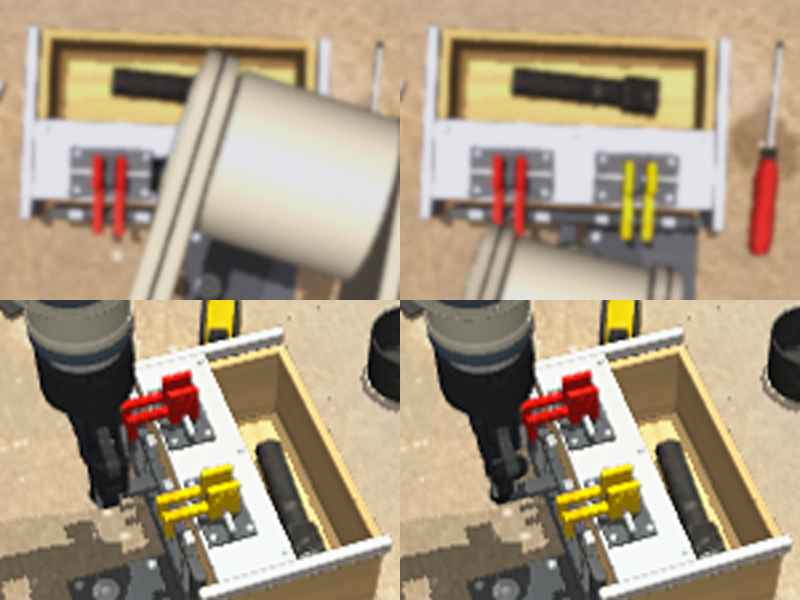

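Both catches are squeezed evenly and the post is in the grip. Now I'll swing the gate along the arc.

Run:
```python
from h import *
import cv2
np.set_printoptions(precision=2,suppress=True)
d=np.array([*(POST-HINGE),0])
for th in np.arange(.1,1.5,.1):
    p=HINGE+Ro.from_rotvec([0,0,th]).apply(d)[:2]
    manip.servo_line([*p,.135],ori(YAW-np.pi/2+th),rate=.06)
    f=manip.get_contact_force(); print(round(th,2),f,round(manip.get_width(),4),round(manip.get_time(),1))
    if np.linalg.norm(f)>50: break
manip.hold(.3)
print(manip.get_contact_force(),manip.get_torque(),manip.get_grip_force())
a=manip.camera("top")["image"];b=manip.camera("scene")["image"]
f=lambda i,x,y:cv2.resize(i[y:y+150,x:x+200,::-1],(400,300),interpolation=cv2.INTER_CUBIC)
cv2.imwrite("pics/o.png",np.hstack([f(a,180,130),f(b,150,110)]))
```

```text
0.1 [-0.09  1.93  6.04] 0.0144 13.6
0.2 [-1.14  3.03  7.33] 0.0149 13.9
0.3 [-2.03  3.62  8.44] 0.015 14.3
0.4 [-2.52  5.41  8.5 ] 0.0145 14.6
0.5 [-3.44  4.55  9.41] 0.0147 15.0
0.6 [-3.63  5.23 11.44] 0.0147 15.4
0.7 [-5.02  4.19 12.58] 0.0148 15.7
0.8 [-9.87 -5.27 12.32] 0.0144 16.1
0.9 [-5.48  5.29 12.95] 0.0145 16.4
1.0 [-6.27  4.68 13.15] 0.015 16.8
1.1 [-7.67  4.64 14.24] 0.0144 17.1
1.2 [-7.42  4.15 12.95] 0.0146 17.5
1.3 [-8.28  4.4  14.03] 0.0148 17.9
1.4 [-7.78  2.87 13.54] 0.0142 18.2
[-9.52  3.47 14.38] [0.33 0.86 0.13] 59.87333881203085
```

View pics/o.png

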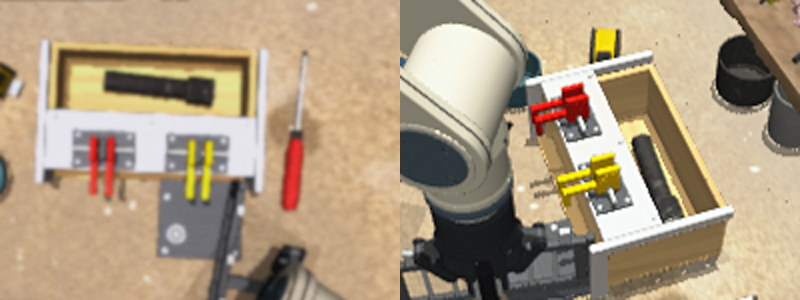

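Run:
```python
from h import *
d=np.array([*(POST-HINGE),0]); th=1.5
p=HINGE+Ro.from_rotvec([0,0,th]).apply(d)[:2]
manip.servo_line([*p,.135],ori(YAW-np.pi/2+th),rate=.04)
manip.hold(.7)
print(manip.get_contact_force(),manip.get_grip_force(),manip.get_time())
print(manip.sign_off())
```

```text
[-9.20865241  2.10302347 13.49398452] 59.84617288224399 19.7917
the job is handed in; nothing more can be done
None
```

I squeezed the red catch and then the yellow, swung the gate past its click stop, and handed the job in at 19.8 s with the gripper holding the gate at about 1.5 rad; in the last pictures both catches are still squeezed in and the torch looks undisturbed, but no verdict came back.

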